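Load and close the sample counter

ROBOT

A 7-joint arm with a two-finger parallel gripper is mounted at the origin on a cart in front of the work surface, level with it; the furniture and walls round the work are solid. World frame = base frame: x ahead of the robot, y to its left, z up, the work surface at z = 0. Lengths are in m, angles in rad, forces in N, time in s.
With the tool pointing down it reaches from about 0.4 to 0.85 m from the base axis. Payload 10.4 kg.
Tool frame: the origin (TCP) lies on the centre line of the jaws, within the pads' length; the fingertips stand 14 mm ahead of it and the grasp point (between the pads) lies 5 mm behind it (manip.tip_reach is the distance from the TCP to the fingertips, in m); z points along the fingers, y is the line along which they close (so a half turn about z gives the same grasp; the last joint's range is limited). The gripper opens to 85 mm and grips with 20 to 120 N. Pads are 22 mm wide; open, the fingers measure 114 mm over their backs; the gripper's body (76 mm by 85 mm) begins 54 mm behind the grasp point. The pads swing forward as they close: fully open they stand 13 mm farther back than shut.
Start: joints at [1.183, 0.332, -0.065, 1.46, 0.022, 1.35, -0.088], TCP at [0.223, -0.584, 0.245] pointing down, gripper open.
Joint ranges: [-2.6, 2.6], [-0.5, 2.12], [-1.47, 1.34], [0.16, 2.42], [-1.27, 4.41], [0.06, 2.06], [-2.6, 2.6]. Speed limits (rad/s): [2.22, 2.22, 2.79, 2.79, 3.14, 3.14, 3.14].

INTERFACE

Orientations are given as a unit quaternion [x, y, z, w].
In Python, from workcell import manip gives the robot as it stands.
- The arm moves only by the shell command python3 -m pendant 'ROWS' [FORCE]. ROWS is JSON, a list of rows, each a list of 7 numbers: the shift along the tool's x, y, z in units of 50 mm (1.0 is 50 mm), then the turn, a rotation vector about the tool's x, y, z in units of 8 degrees (1.0 is 8 degrees), then the opening, from -1 (shut) to 1 (fully open), so that 0 is half open. In form: [[dx, dy, dz, ax, ay, az, jaw], ...]. A call has exactly 10 rows; each row is the pose to reach, as a shift and turn from the pose commanded when the call began, along the tool's axes at that moment; what a row does not reach only later rows make up. A row lasts 1/8 s, in which the tool goes at most 62.5 mm and 10.7 degrees, less where a joint would pass 70% of its speed; a pose out of reach is approached as far as the arm can. A call with a gripper value outside its range is refused whole. The fingers move at their own pace and stop on an object; FORCE is the grip in N (left out, the last holds). Time passes only in rows, so rows that repeat a pose let the fingers close, or fill a call up. It gives the time, the measured TCP pose, the force, the opening and the grip force at its end, in the units of the state.
- manip.get_obs(): the state, without advancing time (a new reading comes with each control period).
- manip.camera(name): name is "side" or "top"; returns (picture, depth): 420x560x3 uint8, red, green, blue; 420x560 float32, m along the optical axis (not along the pixel's ray), 0 where there is no reading.
- manip.get_calibration(name): a dict with "fx", "fy", "cx", "cy" (pixels), "D" ([k1, k2, p1, p2, k3] as OpenCV has them; the pictures are not rectified), "xyz" and "orientation" of the camera in the world. Camera axes: x right, y up, looking along -z (the intrinsics and any distortion apply to the point x, -y, -z); pixel columns grow to the right and rows downward; lengths in m; the calibration is good to about 2 mm. A picture is of the moment at which its call begins. get_calibration takes no time and is no camera call.
- manip.hand_in(): hands the job in; it is judged then, once.
Trained networks look in the newest picture that a camera, given by its name, has taken for a name from the list of things; names that differ only in an ending like _2 or _b are one class to them, and where a whole thing is asked for, a point or a joint stands for the part that bears it (a point fixed in the world has none). Each returns a list of dicts, best first, with "p" (0 to 1); they miss things now and then, are a little off and sometimes report something else, mostly with a low value. They report only what shows in the picture. A call takes as long as a camera call. They do not tell look-alikes from the thing itself.
- manip.find_in(thing, camera): "box" ([left, top, right, bottom] in pixels, round what is visible of it).
- manip.trace(thing, camera): "pixels" (420x560 bool, what is visible of it) and "box" ([left, top, right, bottom] in pixels, round what is visible of it).
- manip.tip_of(thing, camera): "pixel" ([column, row] in pixels: a listed point, or the origin of a listed thing).
The state is a dict: "clock": time; "joint_pos": joint angles; "joint_velocities": joint speeds; "tau": joint torques, N m; "position": TCP position; "ee_rot": TCP orientation; "ft_force": force on the tool from outside, world axes, zero at the start; "torque": the same for the moment, N m; "grip_width": opening from 0.0 (shut) to 1.0 (fully open); "grasp_force": force on a finger pad.
Only numpy, scipy, OpenCV 4.12 (cv2) and the standard library are available. Lean on these libraries where they do the work, as an engineer would, in place of code of your own. Each camera call takes 0.05 s, during which the arm holds its last target. There are 200 camera calls.

TASK

Using the wooden push strip, push the sample carrier along its channel into the counter's tunnel until you feel it come up firmly against the stop, without ramming it, and lay the strip back on the cabinet top. Then close the loading bay: hook the lid's tongue under the lip of the head, lower the lid flat onto the bay, and throw the toggle clamp's handle fully down so that it holds the lid shut. Leave the other things on the cabinet alone, and do not touch the carrier with the fingers.

Things in the scene. Friction and masses are not known exactly. Their poses are not given: they have to be found in the camera images.
- counter: Off-white bench counter, fixed, base 150x236 mm, clamp on its -x side. Origin: centre of base underside, on the cabinet top. Own +y = the way the carrier is pushed. Bay (open on top and at its -y end) at y -111..0; head with tunnel at y 0..114, x -62..62, 99 mm high. Channel: floor z 16, x -22..22; tunnel ceiling z 58. Out of sight in the tunnel an adjustable stop, its face set anywhere from y 90 to 102. Base ends at y -122.
- tunnel_mouth (a point): Centre of the tunnel mouth on the channel floor (counter frame 0, 0, 16 mm), axes as the counter. The head's lip is the tunnel's upper edge, 42 mm above this point. Bay walls: x 22..35 each side, tops 34 mm above this point; the lid plate rests on them. On their -y ends two corner stops rise 10 mm above the wall tops, inner faces at y -101 mm; the lid's front edge drops just behind them.
- carrier_tail (a point): Middle of the flat -y end face of the sample carrier (aluminium tray 40 wide, 90 long, 24 mm high, 0.10-0.23 kg; 2 mm play each side in the channel). Axes as the carrier, +y towards its nose. Starts part way in. Its nose meets the stop's rubber (gives 4 mm at 4 N/mm) with this point anywhere from y 0 to +12 mm (counter frame); that can only be felt. Sliding takes 1 to 3 N; 8 to 12 N is firm.
- strip_mid (a point): Centre of the wooden push strip, 14 wide x 210 long x 18 mm high, lying flat; own y along its length (both ends alike), z up. 50 g. Fingers do not fit in the 44 mm channel with it: hold it well back from its leading end (about 40 mm behind the middle), level, its underside about 5 mm above the channel floor, and keep the hand outside the bay.
- lid_grip (a point): Centre of the lid's upright grip bar (52 along x, 14 along y, 34 mm high; it rises from the plate's top to 17 mm above this point). Axes as the lid. Lid 0.2-0.33 kg: grey plate 70 (x) x 97 (y) x 10 mm, its underside 27 mm below this point, its +y edge 53.5 mm ahead of it; under it a plug 38 wide, 74 long, 26 deep. Starts standing level on its plug. Seated: this point at about x 0, y -55, z 77 mm in the counter frame, lid +y = counter +y.
- lid_tongue (a point): Middle of the tip of the lid's steel tongue: 38 wide, 5 thick, reaching 12.5 mm beyond the plate's +y edge, its underside level with the plate's. It lies +66 mm in y and -24.5 mm in z from lid_grip. The lid goes on only tilted, -y end up about 10 to 20 degrees: tongue into the top of the tunnel mouth till the plate's edge meets the head's face, then lower the -y end. Seated: about y +11, z 52.5 mm in the counter frame. Play in y 4 mm.
- clamp_handle (a joint): Angle (rad) the handle of the over-centre toggle clamp on the bay's near (-x) side has been thrown: 0 = open, at the start (74 degrees above level); 1.30 = fully down and level, on its end stop. Through a link it brings the clamp's arm over from upright to level on the lid. At about 1.18 it passes over centre: beyond that it stays down, short of it the pad's spring lifts it again.
- handle_grip (a point): Point on the axis of the clamp handle's round black grip (16 mm thick, reaching from 38 to 105 mm from the handle's pivot), 75 mm from the pivot. Own -x points out along the handle, own z is its upper side. It swings in the counter's x-z plane at y -86, away from the bay and down; thrown, it points to counter -x at z 31. A push of a few newtons on its upper side swings it.
- clamp_pivot (a point): The handle's pivot: counter frame x -96, y -86, z 30.5 mm, axes as the counter. The clamp's arm has its own pivot at x -80, z 70, and while open stands upright at x -85..-42, up to z 136; 30 mm lie free between it and the open handle at z 110 and above.
- clamp_pad: Rubber-tipped sprung spindle (17 mm round, reaches 12.5 mm below the arm, gives up to 7 mm at 2 N/mm) at the arm's end; origin on the arm. With the clamp thrown it presses on the lid plate's top at about x -23, y -86 mm (counter frame) with about 4 N.
- carrier: The sample carrier; origin at the centre of its underside, axes as carrier_tail.
- lid: The lid; origin at the centre of its plug's underside plane: 53 mm below and 5 mm ahead (+y) of the lid_grip point. Axes as lid_grip.
- strip: The push strip; origin 9 mm below strip_mid, axes the same.
- timer: Bystander, to be left alone: bench timer, 62x64x19 mm, near edge; origin at its underside's centre.
- pot: Bystander, to be left alone: screw-cap specimen pot, 50 mm across, 55 mm tall; origin at its underside's centre.
- forceps: Bystander, to be left alone: steel forceps, 126 mm long, lying flat; origin at its underside's centre.
- marker: Bystander, to be left alone: laboratory marker, 132 mm long, lying flat; origin at its underside's centre.
- reagent: Bystander, to be left alone: small bottle, 44 mm across, 90 mm tall; origin at its underside's centre.
- dish: Bystander, to be left alone: small round culture dish, 60 mm across, 12 mm high; origin at its underside's centre.
Mind the look-alikes: they are no part of the job. What is meant by the lid is not red, and is the larger of those in its own colour.

How it is judged:
By the outcome, as a careful person would: the job done as asked, in the order asked, and still so for the second after the job is handed in, with the robot touching nothing.
It also fails if it takes over 64 s, if anything falls off the work surface, if the arm or the gripper's body presses on something with over 40 N, if the wrist force passes 120 N, or if a joint passes its speed limit or range.

## Working session

There is one attempt and no reset: what is moved stays moved. The work goes in short steps, Python scripts to look and compute and a shell command to move; the robot and the scene stay as the last step left them, time stands still between calls to the robot, and variables do not carry over. Pictures are saved under pics/ and viewed, at most 10 in all, crops included, and the job is handed in when it is done.

```bash
mkdir -p pics; ls; cat > h.py <<'E'
import numpy as np, cv2
from scipy.spatial.transform import Rotation as R
from workcell import manip
def ray(cam,px):
    c=manip.get_calibration(cam); K=np.array([[c['fx'],0,c['cx']],[0,c['fy'],c['cy']],[0,0,1]])
    u=cv2.undistortPoints(np.array(px,float).reshape(-1,1,2),K,np.array(c['D'],float)).reshape(-1,2)
    d=np.c_[u[:,0],-u[:,1],-np.ones(len(u))]
    return np.array(c['xyz']), R.from_quat(c['orientation']).apply(d)
def at_z(cam,px,z):
    o,d=ray(cam,px); return o+d*((z-o[2])/d[:,2])[:,None]
def at_depth(cam,px,dep):
    px=np.array(px,float).reshape(-1,2); o,d=ray(cam,px)
    z=np.array([dep[int(round(p[1])),int(round(p[0]))] for p in px]); return o+d*z[:,None]
def proj(cam,P):
    c=manip.get_calibration(cam); K=np.array([[c['fx'],0,c['cx']],[0,c['fy'],c['cy']],[0,0,1]])
    q=R.from_quat(c['orientation']).inv().apply(np.atleast_2d(P)-np.array(c['xyz'])); q=q*[1,-1,-1]
    return cv2.projectPoints(q,np.zeros(3),np.zeros(3),K,np.array(c['D'],float))[0].reshape(-1,2)
def cloud(cam,dep):
    v,u=np.mgrid[0:420,0:560]; px=np.c_[u.ravel(),v.ravel()]
    o,d=ray(cam,px); z=dep.ravel(); P=o+d*z[:,None]; P[z==0]=np.nan; return P.reshape(420,560,3)
def shot(cam,name):
    im,d=manip.camera(cam); cv2.imwrite(f'pics/{name}.png',im[:,:,::-1]); return im,d
E
python3 - <<'E'
from h import *
np.set_printoptions(precision=4,suppress=True)
D={}
for c in('top','side'):
    im,d=shot(c,c+'0'); D[c]=d; np.save(c+'0.npy',d)
    k=manip.get_calibration(c); print(c,k['xyz'],k['orientation'],k['fx'])
    for t in ['tunnel_mouth','carrier_tail','strip_mid','lid_grip','lid_tongue','handle_grip','clamp_pivot','counter','lid']:
        for r in manip.tip_of(t,c)[:3]:
            print(t,round(r['p'],2),np.round(r['pixel'],1), at_depth(c,r['pixel'],d)[0])
print(manip.get_obs())
E
```

```text
pics
top [0.3057 0.0666 1.046 ] [ 0.0727 -0.0707 -0.6892  0.7175] 386.26448859198115
tunnel_mouth 0.87 [266.  169.7] [0.6021 0.1106 0.0995]
tunnel_mouth 0.59 [379.2 223.1] [ 0.4896 -0.2     0.0174]
carrier_tail 0.75 [301.1 168.3] [0.629  0.0181 0.0388]
carrier_tail 0.32 [402.8 275.2] [ 0.3512 -0.2639  0.0147]
strip_mid 0.64 [376.1 222.1] [ 0.4914 -0.1906  0.0211]
strip_mid 0.51 [377.9 221.1] [ 0.4944 -0.1957  0.0205]
strip_mid 0.3 [271.  170.4] [0.619  0.0997 0.041 ]
lid_grip 0.93 [280.  272.1] [0.3477 0.0644 0.0252]
lid_grip 0.85 [351.8 263.7] [ 0.3737 -0.1161  0.0676]
lid_grip 0.82 [166.1 211.3] [0.4886 0.3659 0.0722]
lid_tongue 0.81 [301.7 277.1] [0.3377 0.0059 0.0028]
lid_tongue 0.7 [333.7 251.2] [ 0.407  -0.0742  0.0344]
lid_tongue 0.66 [169.6 181.1] [0.5739 0.3693 0.0574]
handle_grip 0.54 [299.2 205.9] [0.5039 0.0245 0.1313]
clamp_pivot 0.61 [299.8 204.6] [0.5072 0.0231 0.1313]
counter 0.91 [269.1 169.7] [0.6211 0.105  0.04  ]
lid 0.72 [171.7 216.4] [0.4828 0.3615 0.0321]
lid 0.65 [283.3 271.5] [0.3485 0.0561 0.0516]
lid 0.64 [348.4 264.4] [ 0.3739 -0.1133  0.0347]
side [0.4644
[... 733 characters left out ...]
1.2] [0.5936 0.3176 0.0295]
lid 0.82 [333.8 240.6] [0.3548 0.0751 0.0293]
lid 0.71 [324.9 211.1] [ 0.3725 -0.0943  0.0077]
lid 0.62 [280.2 326.4] [0.4867 0.3961 0.0362]
{'clock': 1.0, 'joint_pos': array([ 1.1834,  0.3322, -0.0647,  1.4601,  0.0216,  1.3499, -0.0885]), 'joint_velocities': array([-0.0007, -0.0009,  0.0008,  0.0007,  0.0007,  0.0006, -0.0012]), 'tau': array([ -0.0003, -62.5236,   0.0487, -39.1833,   0.0165,   0.0017,
         0.    ]), 'position': array([ 0.223 , -0.5839,  0.2454]), 'ee_rot': array([0.9834, 0.1814, 0.    , 0.0001]), 'ft_force': array([ 0.4055, -0.6525, -0.027 ]), 'torque': array([ 0.0216, -0.0068, -0.0224]), 'grasp_force': 0.0, 'grip_width': 0.9981131141365465}
```

View pics/top0.png

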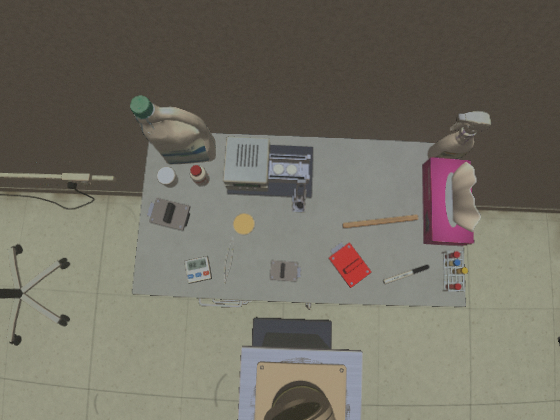

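View pics/side0.png

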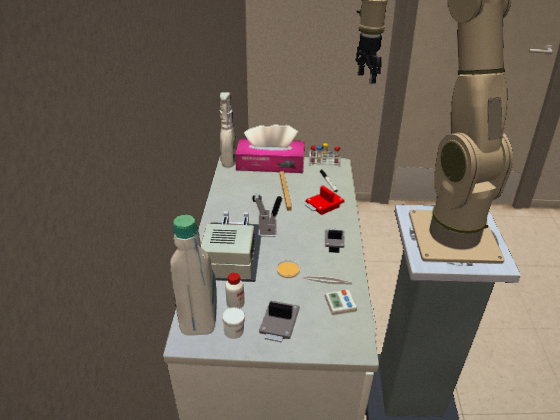

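The top picture shows the counter at about (268,168) with its tunnel to the left (+y world). The clamp is at (299,200) and the strip runs from (343,225) to (415,217). The larger grey lid is at (170,213), the small grey look-alike at (284,271) and the red one at (350,265). The side picture shows the large lid's tongue at about (273,340), so the lid's +y is roughly world +y.

```bash
cat > m.py <<'E'
from h import *
np.set_printoptions(precision=4,suppress=True)
def rect(P,lab):
    (c,s,a)=cv2.minAreaRect((P[:,:2]*1000).astype(np.float32)); 
    print(lab,len(P),'c',np.round(c,1),'s',np.round(s,1),'a',round(a,2),'z',np.nanmedian(P[:,2]).round(4), 'med',np.median(P[:,:2],0))
def sel(C,x0,x1,y0,y1,z0,z1):
    P=C.reshape(-1,3); m=(P[:,0]>x0)&(P[:,0]<x1)&(P[:,1]>y0)&(P[:,1]<y1)&(P[:,2]>z0)&(P[:,2]<z1); return P[m]
E
python3 - <<'E'
from m import *
for c in('top','side'):
    C=cloud(c,np.load(c+'0.npy')); print(c)
    T=sel(C,.3,.8,-.3,.5,-.01,.008); print('table z',np.median(T[:,2]),T[:,2].std())
    rect(sel(C,.5,.72,.03,.3,.09,.108),'head')
    rect(sel(C,.5,.75,-.1,.09,.045,.056),'walls')
    rect(sel(C,.45,.57,.0,.07,.06,.17),'clamp hi')
    rect(sel(C,.4,.6,.3,.45,.028,.042),'lid plate')
    rect(sel(C,.4,.6,.3,.45,.06,.08),'lid bar')
    rect(sel(C,.4,.6,-.33,-.06,.010,.028),'strip')
    P=sel(C,.585,.66,-.1,.09,.03,.048); rect(P,'carrier?')
    from_=np.load(c+'0.npy')
im=cv2.imread('pics/top0.png'); a=cv2.resize(im[120:240,215:335],(600,600),interpolation=cv2.INTER_CUBIC); cv2.imwrite('pics/crop1.png',a)
E
```

```text
top
table z 0.00018871307876455745 0.0020546672318749177
head 2165 c [627.9 161. ] s [280.3 137. ] a 81.45 z 0.099 med [0.6289 0.1665]
walls 439 c [629.5  -5.9] s [227.7 188.2] a 0.13 z 0.0503 med [0.6531 0.0396]
clamp hi 188 c [533.9  19.4] s [71.4 31.4] a 5.16 z 0.1167 med [0.549  0.0213]
lid plate 826 c [527.  367.1] s [110.7 142.1] a 77.74 z 0.0357 med [0.4897 0.3719]
lid bar 130 c [530.5 340.4] s [ 23.4 144.5] a 62.77 z 0.0687 med [0.4927 0.3599]
strip 502 c [ 520.5 -214.8] s [227.5 158.6] a 89.41 z 0.0176 med [ 0.4953 -0.2356]
carrier? 245 c [625.5  42.4] s [67.1 94.4] a 0.25 z 0.038 med [0.6281 0.0473]
side
table z 0.0008125160557337363 0.0022541583778069745
head 1542 c [621.7 151.5] s [296.3 151.3] a 72.96 z 0.0997 med [0.6252 0.1742]
walls 192 c [647.1   6.9] s [107.6 262.1] a 64.35 z 0.0507 med [0.6017 0.025 ]
clamp hi 342 c [535.   24.5] s [67.8 36.6] a 1.55 z 0.0947 med [0.5436 0.0294]
lid plate 952 c [531.8 368.3] s [113.4 154.8] a 77.79 z 0.0363 med [0.4965 0.3941]
lid bar 247 c [532.3 341.8] s [ 26.5 152.4] a 61.7 z 0.0679 med [0.4997 0.3651]
strip 336 c [ 502.8 -200.1] s [157.8 281.1] a 7.39 z 0.0185 med [ 0.4983 -0.2888]
carrier? 60 c [622.1  20.1] s [34.6 58.1] a 88.78 z 0.0404 med [0.6274 0.024 ]
```

View pics/crop1.png

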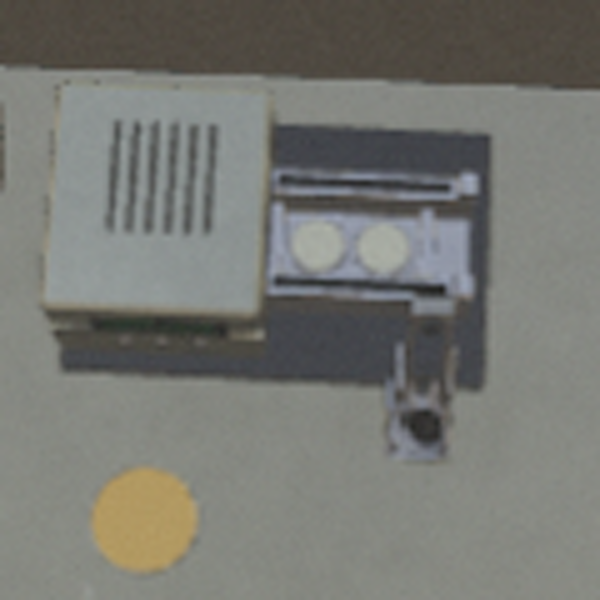

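The crop shows the head at left, the tray with two vials in the channel, its tail at about column 430 of the crop, and the bay open to the right. The clamp is at the lower right with its black grip at (425,425).

```bash
cat >> m.py <<'E'
def comp(C,x0,x1,y0,y1,z0,z1,lab,op=0):
    m=(C[...,0]>x0)&(C[...,0]<x1)&(C[...,1]>y0)&(C[...,1]<y1)&(C[...,2]>z0)&(C[...,2]<z1); m=m.astype(np.uint8)
    if op: m=cv2.morphologyEx(m,cv2.MORPH_OPEN,np.ones((op,op),np.uint8))
    n,l,s,_=cv2.connectedComponentsWithStats(m,connectivity=4)
    if n<2: print(lab,'none'); return
    m=l==1+np.argmax(s[1:,4]); P=C[m]; rect(P,lab); return P
E
cat > fit.py <<'E'
from m import *
def run(D):
  for c in D:
    C=cloud(c,D[c]); print(c)
    comp(C,.5,.72,.0,.3,.093,.105,'head',3)
    comp(C,.4,.6,.3,.45,.028,.044,'lid plate',2)
    comp(C,.4,.6,.3,.45,.06,.08,'lid bar')
    P=comp(C,.4,.6,-.33,-.06,.009,.028,'strip',2)
    comp(C,.45,.62,-.05,.09,.122,.15,'arm top')
    comp(C,.45,.55,.0,.09,.08,.12,'handle')
    comp(C,.53,.75,-.13,.2,.003,.016,'base')
if __name__=='__main__':
    run({c:np.load(c+'0.npy') for c in('top','side')})
    # bay section along channel: y, z for x near centre
    C=cloud('top',np.load('top0.npy')); P=sel(C,.55,.72,-.09,.1,.005,.12)
    for y in np.arange(-.085,.075,.01):
        q=P[abs(P[:,1]-y)<.0025]; q=q[np.argsort(q[:,0])]; print(round(y,3),' '.join(f'{a*1000:.0f}:{b*1000:.0f}' for a,_,b in q[::1]))
E
python3 fit.py
```

```text
top
head 1990 c [629.2 162.9] s [125.2 114.5] a 0.16 z 0.0991 med [0.6268 0.1625]
lid plate 805 c [491.4 377.7] s [116.5  67.4] a 78.23 z 0.0357 med [nan nan]
lid bar 105 c [488.1 362.4] s [13.8 48.4] a 79.56 z 0.0693 med [0.4859 0.3618]
strip 369 c [ 493.6 -209.7] s [ 13.4 220. ] a 8.8 z 0.0169 med [ 0.4918 -0.1961]
arm top 71 c [566.9  20. ] s [21.6 24.4] a 77.96 z 0.1304 med [0.5639 0.0195]
handle 4 c [547.6  29.2] s [3.6 0. ] a 15.1 z 0.0903 med [0.5475 0.0292]
base 576 c [630.5  43.8] s [152.9 122.8] a 1.25 z 0.012 med [0.6836 0.0156]
side
head 1426 c [629.4 167.8] s [119.2 125.3] a 89.98 z 0.0998 med [0.6272 0.1728]
lid plate 825 c [464.9 374.8] s [144.9  60.9] a 50.96 z 0.0363 med [nan nan]
lid bar 170 c [488.1 366.7] s [18.7 51.1] a 77.18 z 0.0684 med [0.4885 0.3688]
strip 193 c [ 493.1 -214.9] s [ 19.2 236.1] a 6.73 z 0.0182 med [nan nan]
arm top 53 c [565.8  23. ] s [21.5 24.3] a 4.2 z 0.1302 med [0.565  0.0278]
handle 76 c [516.2  26.9] s [15.5 23.8] a 56.46 z 0.1007 med [0.5142 0.0285]
base 276 c [550.8  84.3] s [ 48.2 226.9] a 4.1 z 0.0128 med [0.5628 0.0803]
-0.085 
-0.
[... 4221 characters left out ...]
3 690:13 693:14 694:11 696:14 697:10 699:14 699:13 701:15 703:11
0.065 556:12 557:9 558:15 559:11 560:17 561:14 564:14 565:9 568:9 570:11 573:12 576:13 579:10 581:13 581:13 585:11 585:9 587:11 587:11 589:15 590:13 592:16 592:24 593:13 593:22 593:32 593:51 594:50 594:40 594:39 595:26 595:54 597:48 598:52 599:51 602:50 602:49 604:51 605:48 616:23 616:22 617:27 618:24 620:28 621:25 622:31 622:30 624:31 625:31 628:30 629:27 631:29 632:26 634:29 638:27 641:24 644:25 648:22 650:50 650:50 650:25 650:41 651:30 651:29 652:54 652:37 652:19 652:52 655:52 655:51 658:51 659:48 661:50 662:49 677:14 679:10 681:12 682:9 683:16 684:11 686:13 687:12 690:12 691:7 693:11 693:11 695:15 696:11 698:14 699:11 703:9
```

```bash
python3 -m pendant '[[1,-0.55,0,0,0,-1.3,1],[2,-1.1,0,0,0,-2.6,1],[3,-1.7,0,0,0,-3.9,1],[4,-2.25,0,0,0,-5.2,1],[5,-2.8,0,0,0,-6.5,1],[6,-3.4,0,0,0,-7.8,1],[7,-3.95,0,0,0,-9,1],[7.56,-4.26,1,0,0,-9.6,1],[7.56,-4.26,2,0,0,-9.6,1],[7.56,-4.26,2.9,0,0,-9.6,1]]' 20
python3 - <<'E'
from m import *
D={c:np.load(c+'0.npy') for c in('top','side')}
C={c:cloud(c,D[c]) for c in D}
c='top'
def line(P,ax,lab):  # fit ax coord as fn of other, robust
    o=1-ax; x=P[:,o]; y=P[:,ax]; m=np.ones(len(x),bool)
    for _ in range(6):
        a=np.polyfit(x[m],y[m],1); r=y-np.polyval(a,x); m=abs(r)<max(.002,1.5*np.std(r[m]))
    print(lab,'slope deg',np.degrees(np.arctan(a[0])).round(2),'at other=',np.median(x).round(3),'val',np.polyval(a,np.median(x)).round(4),'n',m.sum())
for c in C:
    P=comp(C[c],.5,.72,.0,.3,.096,.103,c+' head',3)
    xs=np.arange(.575,.685,.004); ys=np.arange(.112,.214,.004)
    E=lambda o,ax,B,f:np.array([P[abs(P[:,o]-b)<.002][f(P[abs(P[:,o]-b)<.002][:,ax])] for b in B])
    line(E(0,1,xs,np.argmin),1,'front y(x)'); line(E(0,1,xs,np.argmax),1,'back y(x)')
    line(E(1,0,ys,np.argmin),0,'near x(y)'); line(E(1,0,ys,np.argmax),0,'far x(y)')
im=cv2.imread('pics/top0.png'); hsv=cv2.cvtColor(im,cv2.COLOR_BGR2HSV)
m=((hsv[...,0]>8)&(hsv[...,0]<25)&(hsv[...,1]>90)).astype(np.uint8); m[:,:335]=0; m[:,425:]=0; m[:205]=0;m[240:]=0
v,u=np.nonzero(m); print('strip px',len(u),u.min(),u.max()); (rc,rs,ra)=cv2.minAreaRect(np.c_[u,v].astype(np.float32)); print(rc,rs,ra)
b=at_z('top',cv2.boxPoints((rc,rs,ra)),.018); print(b[:,:2])
W=at_z('top',np.c_[u,v],.018)[:,:2]; rect(np.c_[W,W[:,0]*0],'strip')
for t in('lid_grip','lid_tongue','strip_mid'): pass
print('grip top',at_z('top',[166.1,211.3],.053),'side',at_z('side',[278.8,307.9],.053)); print('tongue side',at_z('side',[271.1,340.7],.0285))
P=comp(C['top'],.4,.6,.3,.45,.0665,.073,'bar'); P=comp(C['side'],.4,.6,.3,.45,.0665,.073,'bar')
P=comp(C['top'],.4,.6,.3,.45,.032,.040,'plate',3); P=comp(C['side'],.4,.6,.3,.45,.033,.040,'plate',3)
print(manip.get_obs()['clock'])
E
```

```text
clock: 2.25
position: [0.5001, -0.2496, 0.0987]
ee_rot: [0.658, 0.753, -0.0, -0.0]
ft_force: [0.5, -0.4, -0.5]
grip_width: 1.0
grasp_force: 0.0
top head 1801 c [628.7 163.2] s [112.9 123.1] a 89.68 z 0.0992 med [0.6272 0.1627]
front y(x) slope deg -0.17 at other= 0.629 val 0.108 n 23
back y(x) slope deg 0.39 at other= 0.63 val 0.2181 n 27
near x(y) slope deg 0.58 at other= 0.161 val 0.5685 n 23
far x(y) slope deg 0.36 at other= 0.163 val 0.6882 n 24
side head 1319 c [629.8 166.7] s [117.1 124.1] a 89.64 z 0.0999 med [0.6286 0.1707]
front y(x) slope deg 0.42 at other= 0.629 val 0.1115 n 18
back y(x) slope deg -0.12 at other= 0.629 val 0.2214 n 22
near x(y) slope deg -0.23 at other= 0.161 val 0.5691 n 22
far x(y) slope deg -0.25 at other= 0.162 val 0.6893 n 17
strip px 314 343 416
(379.5875549316406, 221.2591094970703) (4.470340251922607, 73.77972412109375) 83.41805267333984
[[ 0.4852 -0.0999]
 [ 0.5165 -0.3029]
 [ 0.5042 -0.304 ]
 [ 0.4731 -0.1014]]
strip 314 c [ 494.8 -202.2] s [ 12.4 205.6] a 8.71 z 0.0 med [ 0.4946 -0.2021]
grip top [[0.4922 0.3718 0.053 ]] side [[0.4917 0.3563 0.053 ]]
tongue side [[0.5047 0.4314 0.0285]]
bar 85 c [488.4 362.3] s [13.8 47.7] a 79.56 z 0.0697 med [0.487  0.3625]
bar 112 c [488.2 366.1] s [17.7 50.7] a 77.18 z 0.0695 med [0.4888 0.3668]
plate 342 c [483.8 340.3] s [40.  67.4] a 77.85 z 0.0358 med [0.4849 0.3404]
plate 592 c [489.7 370.7] s [100.   70.4] a 78.12 z 0.0367 med [0.4882 0.3912]
2.25
```

```bash
python3 -m pendant '[[0,0.04,0.8,0,0,-0.12,0.2],[0,0.04,1.4,0,0,-0.12,0],[0,0.04,1.66,0,0,-0.12,-0.3],[0,0.04,1.66,0,0,-0.12,-1],[0,0.04,1.66,0,0,-0.12,-1],[0,0.04,1.66,0,0,-0.12,-1],[0,0.04,1.66,0,0,-0.12,-1],[0,0.04,1.66,0,0,-0.12,-1],[0,0.04,1.66,0,0,-0.12,-1],[0,0.04,1.66,0,0,-0.12,-1]]' 60
```

```text
clock: 3.5
position: [0.5021, -0.2498, 0.0173]
ee_rot: [0.652, 0.758, -0.0, 0.0]
ft_force: [0.8, -0.1, -0.6]
grip_width: 0.142
grasp_force: 61.5
```

```bash
python3 -m pendant '[[0,0,-0.5,0,0,0,-1],[0,0.3,-1,0,0,0.2,-1],[0.2,0.9,-1,0,0,0.5,-1],[0.4,1.5,-1,0,0,0.8,-1],[0.7,2.2,-1,0,0,1.07,-1],[0.91,2.69,-1,0,0,1.07,-1],[0.91,2.69,-0.7,0,0,1.07,-1],[0.91,2.69,-0.44,0,0,1.07,-1],[0.91,2.69,-0.44,0,0,1.07,-1],[0.91,2.69,-0.44,0,0,1.07,-1]]' 60
python3 - <<'E'
from fit import *
print(manip.get_obs()['ee_rot'],manip.get_obs()['ft_force'])
D={}
for c in('top','side'):
    im,d=shot(c,c+'1'); D[c]=d; np.save(c+'1.npy',d)
    C=cloud(c,d)
    P=comp(C,.6,.66,-.18,.0,.022,.055,c+' strip')
    P=comp(C,.604,.65,.005,.1,.022,.036,c+' tray')
im=cv2.imread('pics/top1.png'); cv2.imwrite('pics/c2.png',cv2.resize(im[120:240,230:390],(800,600),interpolation=cv2.INTER_CUBIC))
E
```

```text
clock: 4.75
position: [0.6279, -0.1853, 0.0395]
ee_rot: [0.707, 0.707, -0.0, 0.0]
ft_force: [-0.6, 0.6, -1.2]
grip_width: 0.147
grasp_force: 61.6
[ 0.7069  0.7073 -0.0001  0.0001] [-0.5977  0.6138 -1.2074]
top strip 348 c [ 629.7 -107.4] s [147.   28.4] a 85.8 z 0.0393 med [ 0.6252 -0.1101]
top tray 321 c [631.6  61.9] s [37.4 72.4] a 1.16 z 0.0282 med [0.6296 0.0621]
side strip 212 c [ 630.6 -105.3] s [149.   37.8] a 89.37 z 0.0408 med [ 0.6273 -0.1141]
side tray 1 c [640.2  23.7] s [0. 0.] a 0.0 z 0.0352 med [0.6402 0.0237]
```

View pics/c2.png

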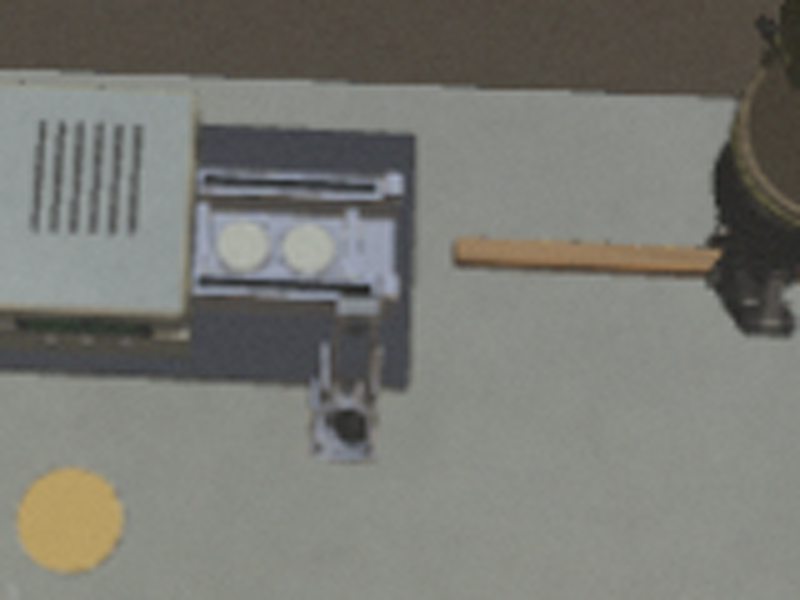

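The strip is level and lined up with the channel: its leading end is at crop (455,253), just outside the bay at column 412. The tray's tail is at about column 352.

```bash
python3 -m pendant '[[0.3,0,0,0,0,0,-1],[0.6,0,0,0,0,0,-1],[0.85,0,0,0,0,0,-1],[0.93,0,0,0,0,0,-1],[1.01,0,0,0,0,0,-1],[1.09,0,0,0,0,0,-1],[1.17,0,0,0,0,0,-1],[1.27,0,0,0,0,0,-1],[1.37,0,0,0,0,0,-1],[1.47,0,0,0,0,0,-1]]' 60
```

```text
clock: 6.1
position: [0.6281, -0.1107, 0.0393]
ee_rot: [0.706, 0.708, -0.0, 0.0]
ft_force: [-0.4, -0.6, -1.1]
grip_width: 0.148
grasp_force: 61.6
```

```bash
python3 -m pendant '[[0.14,0,0,0,0,0,-1],[0.28,0,0,0,0,0,-1],[0.42,0,0,0,0,0,-1],[0.56,0,0,0,0,0,-1],[0.7,0,0,0,0,0,-1],[0.84,0,0,0,0,0,-1],[0.96,0,0,0,0,0,-1],[1.04,0,0,0,0,0,-1],[1.1,0,0,0,0,0,-1],[1.14,0,0,0,0,0,-1]]' 60
```

```text
clock: 7.35
position: [0.628, -0.054, 0.0393]
ee_rot: [0.707, 0.708, -0.0, 0.0]
ft_force: [-0.2, -1.0, -1.8]
grip_width: 0.146
grasp_force: 61.6
```

```bash
python3 -m pendant '[[0.02,0,0,0,0,0,-1],[0.04,0,0,0,0,0,-1],[0.06,0,0,0,0,0,-1],[0.08,0,0,0,0,0,-1],[0.09,0,0,0,0,0,-1],[0.1,0,0,0,0,0,-1],[0.1,0,0,0,0,0,-1],[0.1,0,0,0,0,0,-1],[0.1,0,0,0,0,0,-1],[0.1,0,0,0,0,0,-1]]' 60
```

```text
clock: 8.6
position: [0.628, -0.049, 0.0393]
ee_rot: [0.706, 0.708, 0.0, 0.0]
ft_force: [-0.1, -0.0, -0.4]
grip_width: 0.147
grasp_force: 61.6
```

```bash
python3 -m pendant '[[0.006,0,0,0,0,0,-1],[0.012,0,0,0,0,0,-1],[0.018,0,0,0,0,0,-1],[0.024,0,0,0,0,0,-1],[0.03,0,0,0,0,0,-1],[0.036,0,0,0,0,0,-1],[0.042,0,0,0,0,0,-1],[0.048,0,0,0,0,0,-1],[0.05,0,0,0,0,0,-1],[0.05,0,0,0,0,0,-1]]' 60
```

```text
clock: 9.85
position: [0.628, -0.0465, 0.0393]
ee_rot: [0.706, 0.708, 0.0, 0.0]
ft_force: [0.5, -0.7, -1.0]
grip_width: 0.143
grasp_force: 61.6
```

```bash
python3 -m pendant '[[0.006,0,0,0,0,0,-1],[0.012,0,0,0,0,0,-1],[0.018,0,0,0,0,0,-1],[0.024,0,0,0,0,0,-1],[0.03,0,0,0,0,0,-1],[0.036,0,0,0,0,0,-1],[0.042,0,0,0,0,0,-1],[0.048,0,0,0,0,0,-1],[0.05,0,0,0,0,0,-1],[0.05,0,0,0,0,0,-1]]' 60
```

```text
clock: 11.1
position: [0.628, -0.044, 0.0393]
ee_rot: [0.706, 0.708, 0.0, 0.0]
ft_force: [-0.2, -1.3, -0.0]
grip_width: 0.147
grasp_force: 61.6
```

```bash
python3 -m pendant '[[0.006,0,0,0,0,0,-1],[0.012,0,0,0,0,0,-1],[0.018,0,0,0,0,0,-1],[0.024,0,0,0,0,0,-1],[0.03,0,0,0,0,0,-1],[0.036,0,0,0,0,0,-1],[0.042,0,0,0,0,0,-1],[0.048,0,0,0,0,0,-1],[0.05,0,0,0,0,0,-1],[0.05,0,0,0,0,0,-1]]' 60
```

```text
clock: 12.35
position: [0.628, -0.0415, 0.0393]
ee_rot: [0.706, 0.708, 0.0, 0.0]
ft_force: [-0.6, -0.8, -1.1]
grip_width: 0.149
grasp_force: 61.6
```

```bash
python3 -m pendant '[[0.006,0,0,0,0,0,-1],[0.012,0,0,0,0,0,-1],[0.018,0,0,0,0,0,-1],[0.024,0,0,0,0,0,-1],[0.03,0,0,0,0,0,-1],[0.036,0,0,0,0,0,-1],[0.042,0,0,0,0,0,-1],[0.048,0,0,0,0,0,-1],[0.05,0,0,0,0,0,-1],[0.05,0,0,0,0,0,-1]]' 60
python3 -c "
from h import *
im,d=shot('top','top3'); np.save('top3.npy',d)
cv2.imwrite('pics/c3.png',cv2.resize(im[120:240,230:390,::-1],(800,600),interpolation=cv2.INTER_CUBIC))"
```

```text
clock: 13.6
position: [0.628, -0.039, 0.0393]
ee_rot: [0.706, 0.708, -0.0, 0.0]
ft_force: [-0.3, -0.0, -0.9]
grip_width: 0.14
grasp_force: 61.6
```

View pics/c3.png

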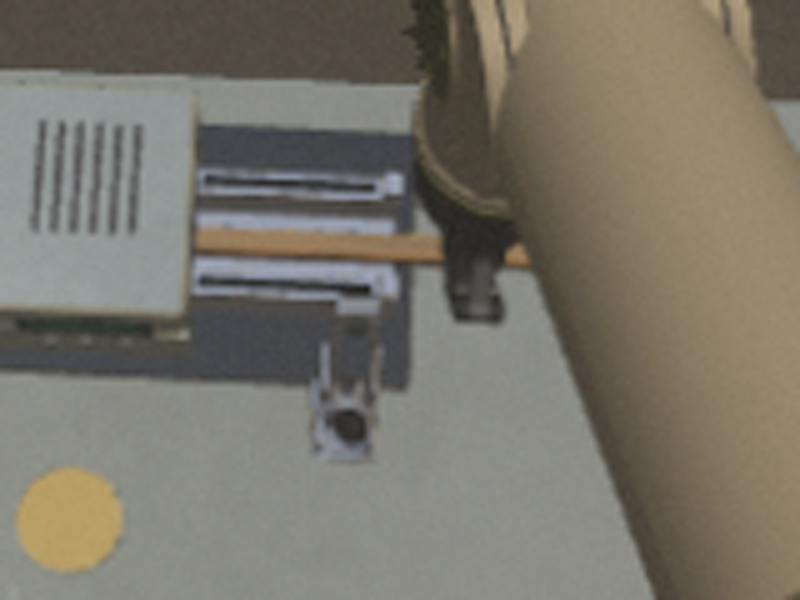

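The crop shows the strip running into the tunnel mouth at column 195 and the tray no longer visible. The fingers are at column 475, clear of the bay and clamp.

```bash
python3 -m pendant '[[0.006,0,0,0,0,0,-1],[0.012,0,0,0,0,0,-1],[0.018,0,0,0,0,0,-1],[0.024,0,0,0,0,0,-1],[0.03,0,0,0,0,0,-1],[0.036,0,0,0,0,0,-1],[0.042,0,0,0,0,0,-1],[0.048,0,0,0,0,0,-1],[0.05,0,0,0,0,0,-1],[0.05,0,0,0,0,0,-1]]' 60
```

```text
clock: 14.9
position: [0.628, -0.0365, 0.0393]
ee_rot: [0.706, 0.708, -0.0, 0.0]
ft_force: [0.4, -0.8, -0.3]
grip_width: 0.142
grasp_force: 61.6
```

```bash
python3 -m pendant '[[0.006,0,0,0,0,0,-1],[0.012,0,0,0,0,0,-1],[0.018,0,0,0,0,0,-1],[0.024,0,0,0,0,0,-1],[0.03,0,0,0,0,0,-1],[0.036,0,0,0,0,0,-1],[0.042,0,0,0,0,0,-1],[0.048,0,0,0,0,0,-1],[0.05,0,0,0,0,0,-1],[0.05,0,0,0,0,0,-1]]' 60
```

```text
clock: 16.15
position: [0.6279, -0.0344, 0.0393]
ee_rot: [0.707, 0.708, -0.0, 0.0]
ft_force: [-0.9, -3.2, 0.1]
grip_width: 0.147
grasp_force: 61.6
```

```bash
python3 -m pendant '[[0.005,0,0,0,0,0,-1],[0.01,0,0,0,0,0,-1],[0.015,0,0,0,0,0,-1],[0.02,0,0,0,0,0,-1],[0.025,0,0,0,0,0,-1],[0.03,0,0,0,0,0,-1],[0.03,0,0,0,0,0,-1],[0.03,0,0,0,0,0,-1],[0.03,0,0,0,0,0,-1],[0.03,0,0,0,0,0,-1]]' 60
```

```text
clock: 17.4
position: [0.6279, -0.0336, 0.0393]
ee_rot: [0.707, 0.707, -0.0, 0.0]
ft_force: [-0.8, -5.9, -0.4]
grip_width: 0.146
grasp_force: 61.6
```

```bash
python3 -m pendant '[[0.006,0,0,0,0,0,-1],[0.012,0,0,0,0,0,-1],[0.018,0,0,0,0,0,-1],[0.024,0,0,0,0,0,-1],[0.03,0,0,0,0,0,-1],[0.036,0,0,0,0,0,-1],[0.04,0,0,0,0,0,-1],[0.04,0,0,0,0,0,-1],[0.04,0,0,0,0,0,-1],[0.04,0,0,0,0,0,-1]]' 60
```

```text
clock: 18.65
position: [0.6279, -0.0328, 0.0393]
ee_rot: [0.707, 0.707, -0.001, 0.001]
ft_force: [-0.6, -9.3, 0.0]
grip_width: 0.143
grasp_force: 61.7
```

```bash
python3 -m pendant '[[-0.3,0,0,0,0,0,-1],[-1.1,0,0,0,0,0,-1],[-2,0,0,0,0,0,-1],[-2.9,0,0,0,0,0,-1],[-3.4,-0.2,0,0,0,0,-1],[-3.4,-0.6,0,0,0,0,-1],[-3.4,-0.6,0.2,0,0,0,-1],[-3.4,-0.6,0.36,0,0,0,-1],[-3.4,-0.6,0.43,0,0,0,-1],[-3.4,-0.6,0.43,0,0,0,-1]]' 60
```

```text
clock: 19.9
position: [0.5988, -0.1999, 0.0176]
ee_rot: [0.706, 0.708, 0.0, -0.0]
ft_force: [0.5, 0.6, 0.3]
grip_width: 0.143
grasp_force: 61.6
```

```bash
python3 -m pendant '[[0,0,0,0,0,0,-0.5],[0,0,0,0,0,0,0],[0,0,0,0,0,0,0],[0,0,0,0,0,0,0],[0,0,-0.4,0,0,0,0],[0,0,-1,0,0,0,0],[0,0,-2,0,0,0,0.6],[0,-0.5,-3,0,0,0,1],[0,-1,-3.6,0,0,0,1],[0,-1,-3.6,0,0,0,1]]' 60
python3 - <<'E'
from m import *
o=manip.get_obs(); print(o['joint_pos'],o['clock'])
im,d=shot('top','top4'); C=cloud('top',d)
m=(C[...,0]>.5)&(C[...,0]<.7)&(C[...,1]>-.33)&(C[...,1]<0)&(C[...,2]<.04); 
hsv=cv2.cvtColor(im,cv2.COLOR_RGB2HSV); q=(hsv[...,0]>8)&(hsv[...,0]<25)&(hsv[...,1]>90)&m
rect(C[q],'strip')
E
```

```text
clock: 21.15
position: [0.5485, -0.2014, 0.2024]
ee_rot: [0.707, 0.707, 0.001, 0.003]
ft_force: [0.0, -0.3, 0.5]
grip_width: 0.999
grasp_force: 0.0
[ 0.6651  0.3039 -0.4726  1.616   0.1463  1.2506  0.1665] 21.15
strip 316 c [ 598.5 -153.9] s [ 13.2 207.5] a 0.16 z 0.0178 med [ 0.5975 -0.1519]
```

```bash
python3 -m pendant '[[1,-0.1,0,0,0,-0.9,1],[2.1,-0.25,0,0,0,-1.9,1],[3.2,-0.4,0,0,0,-2.9,1],[4.3,-0.5,0,0,0,-3.9,1],[5.4,-0.6,0,0,0,-4.9,1],[6.5,-0.75,0,0,0,-5.9,1],[7.6,-0.9,0,0,0,-6.9,1],[8.8,-1,0,0,0,-7.9,1],[10,-1.1,0,0,0,-8.9,1],[11,-1.21,0,0,0,-9.7,1]]' 60
```

```text
clock: 22.45
position: [0.486, 0.3517, 0.1973]
ee_rot: [0.105, 0.995, 0.0, -0.001]
ft_force: [0.9, -0.2, -0.2]
grip_width: 0.997
grasp_force: 0.0
```

```bash
python3 -m pendant '[[0,0.25,1,0,0,0,0.6],[0,0.25,2,0,0,0,0],[0,0.25,2.6,0,0,0,-0.2],[0,0.25,2.87,0,0,0,-0.35],[0,0.25,2.87,0,0,0,-0.5],[0,0.25,2.87,0,0,0,-0.6],[0,0.25,2.87,0,0,0,-1],[0,0.25,2.87,0,0,0,-1],[0,0.25,2.87,0,0,0,-1],[0,0.25,2.87,0,0,0,-1]]' 80
python3 - <<'E'
from m import *
o=manip.get_obs(); print(o['position'],o['ee_rot'])
for c in('top','side'):
    im,d=shot(c,c+'5'); C=cloud(c,d); np.save(c+'5.npy',d)
    P=comp(C,.4,.6,.3,.46,.033,.040,c+' plate',3)
    P=comp(C,.4,.6,.3,.46,.067,.073,c+' bar')
im=cv2.imread('pics/side5.png'); cv2.imwrite('pics/c5.png',cv2.resize(im[250:370,200:360],(800,600),interpolation=cv2.INTER_CUBIC))
E
```

```text
clock: 23.7
position: [0.4903, 0.3622, 0.056]
ee_rot: [0.107, 0.994, 0.001, 0.001]
ft_force: [0.2, 0.4, 7.2]
grip_width: 0.144
grasp_force: 79.2
[0.4903 0.3622 0.056 ] [0.1072 0.9942 0.0009 0.0011]
top plate none
top bar 7 c [585.8 303.1] s [10.2  3.7] a 46.89 z 0.0684 med [0.5867 0.3044]
side plate 482 c [493.5 387.2] s [60.1 71.2] a 75.74 z 0.0369 med [0.4943 0.393 ]
side bar 47 c [472.8 367. ] s [18.8 19.6] a 66.98 z 0.07 med [0.4732 0.3697]
```

View pics/c5.png

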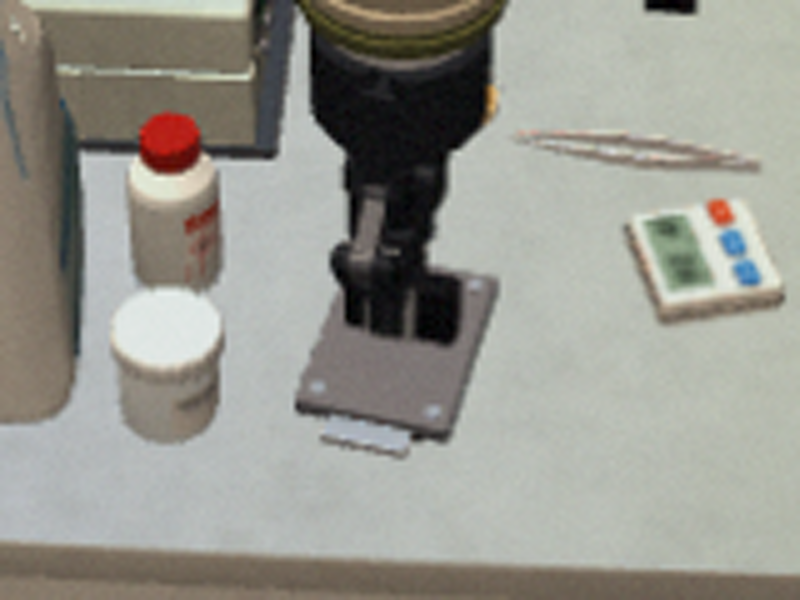

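The crop shows the fingers on the grip bar, near its middle, with the lid still level. The tongue is at (368,435), and the pot and reagent are clear to the left.

```bash
python3 - <<'E'
from m import *
a=cv2.imread('pics/side0.png',0).astype(np.float32); b=cv2.imread('pics/side5.png',0).astype(np.float32)
T=a[322:345,255:295]; S=b[314:353,247:303]
r=cv2.matchTemplate(S,T,cv2.TM_CCOEFF_NORMED); _,v,_,l=cv2.minMaxLoc(r); print('shift px',l[0]-8,l[1]-8,v)
# subpixel
x,y=l; q=lambda p:(p[0]-p[2])/(2*(p[0]-2*p[1]+p[2]))
print('sub',x-8+q(r[y,x-1:x+2]),y-8+q(r[y-1:y+2,x]))
for d in ((0,0),(0,1),(1,0)): print(at_z('side',[274+d[0],333+d[1]],.036)[0])
print(manip.tip_of('lid_tongue','side')[:2])
E
```

```text
shift px 0 -1 0.9433279633522034
sub -0.32404864 -0.65232366
[0.4993 0.4158 0.036 ]
[0.4992 0.4187 0.036 ]
[0.4971 0.4157 0.036 ]
[{'pixel': [309.5, 208.7], 'p': 0.82}, {'pixel': [334.2, 231.1], 'p': 0.7}]
```

```bash
python3 -m pendant '[[0,0,-0.6,0,0,0,-1],[0,0,-1.6,0,0,0,-1],[0,0,-2.6,0,0,0,-1],[-0.6,-0.8,-3.28,0,0,-0.2,-1],[-1.3,-1.75,-3.28,0,0,-0.5,-1],[-2,-2.7,-3.28,0,0,-0.8,-1],[-2.7,-3.7,-3.28,0,0,-1.1,-1],[-3.4,-4.7,-3.28,0,0,-1.4,-1],[-4.08,-5.61,-3.28,0,0,-1.54,-1],[-4.08,-5.61,-3.28,0,0,-1.54,-1]]' 80
python3 - <<'E'
from h import *
np.set_printoptions(precision=4,suppress=True)
o=manip.get_obs(); r=R.from_quat(o['ee_rot']); print(o['position'],r.as_matrix())
ims=[]
for c in('top','side'):
    im,d=shot(c,c+'6'); np.save(c+'6.npy',d)
im=cv2.imread('pics/side6.png'); print(im.shape); cv2.imwrite('pics/c6.png',cv2.resize(im[130:280,170:370],(800,600),interpolation=cv2.INTER_CUBIC))
E
```

```text
clock: 25.1
position: [0.6303, 0.0369, 0.2174]
ee_rot: [0.004, 1.0, -0.001, -0.0]
ft_force: [-0.0, 1.3, -3.4]
grip_width: 0.152
grasp_force: 78.9
[0.6303 0.0369 0.2174] [[-1.      0.0087 -0.0009]
 [ 0.0087  1.     -0.0026]
 [ 0.0009 -0.0026 -1.    ]]
(420, 560, 3)
```

View pics/c6.png

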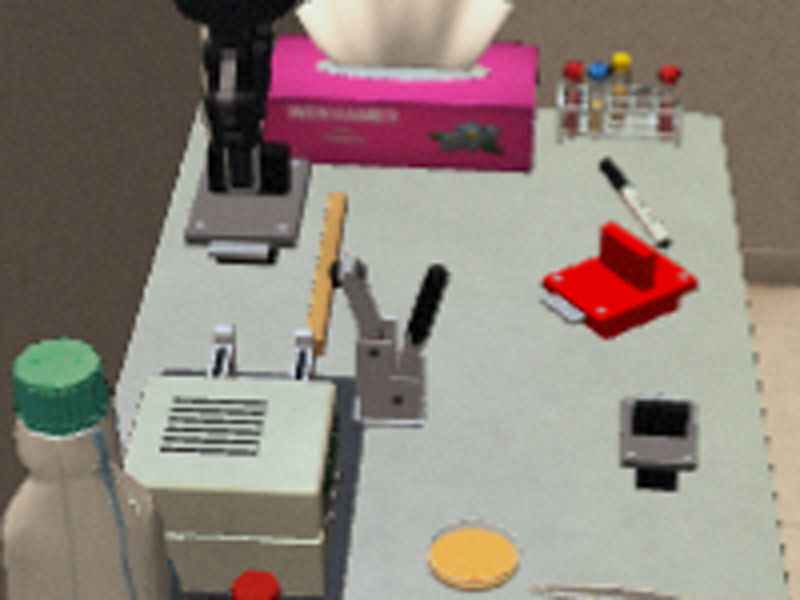

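The lid is held level over the bay, with its tongue at crop (240,250) above the clamp and walls. The clamp is still open, with its arm at (350,275) and its grip at (430,295).

```bash
python3 -c "
from h import *
print(manip.get_obs()['joint_velocities'].round(3))"; python3 -m pendant '[[0,0,0,0.6,0,-0.06,-1],[0,0,0,1.2,0,-0.06,-1],[0,0,0,1.875,0,-0.06,-1],[0,0,0,1.875,0,-0.06,-1],[0,0,0,1.875,0,-0.06,-1],[0,0,0,1.875,0,-0.06,-1],[0,0,0,1.875,0,-0.06,-1],[0,0,0,1.875,0,-0.06,-1],[0,0,0,1.875,0,-0.06,-1],[0,0,0,1.875,0,-0.06,-1]]' 80
python3 - <<'E'
from h import *
np.set_printoptions(precision=4,suppress=True)
o=manip.get_obs(); r=R.from_quat(o['ee_rot']); print(o['position'],r.as_matrix(),np.degrees(np.arctan2(r.as_matrix()[1,2],-r.as_matrix()[2,2])))
E
```

```text
[-0.029 -0.012 -0.028  0.013 -0.005 -0.002 -0.001]
clock: 26.45
position: [0.629, 0.0439, 0.2183]
ee_rot: [-0.004, 0.991, -0.131, 0.0]
ft_force: [0.0, 0.1, -2.4]
grip_width: 0.149
grasp_force: 79.1
[0.629  0.0439 0.2183] [[-1.     -0.0086  0.0012]
 [-0.0086  0.9659 -0.2588]
 [ 0.0011 -0.2588 -0.9659]] -14.997619355099172
```

```bash
python3 -m pendant '[[-0.02,0.13,0.48,0,0,0.06,-1],[-0.02,0.26,0.96,0,0,0.06,-1],[-0.02,0.36,1.32,0,0,0.06,-1],[-0.02,0.43,1.58,0,0,0.06,-1],[-0.02,0.5,1.83,0,0,0.06,-1],[-0.02,0.55,2.02,0,0,0.06,-1],[-0.02,0.6,2.2,0,0,0.06,-1],[-0.02,0.63,2.31,0,0,0.06,-1],[-0.02,0.652,2.394,0,0,0.06,-1],[-0.02,0.652,2.394,0,0,0.06,-1]]' 80
python3 - <<'E'
from m import *
o=manip.get_obs(); r=R.from_quat(o['ee_rot']); print(o['position'],r.as_matrix()[:,0],o['ft_force'])
ims=[]
for c in('top','side'):
    im,d=shot(c,c+'7'); np.save(c+'7.npy',d)
    C=cloud(c,d); b=im[120:240,215:335] if c=='top' else im[150:270,190:310]; ims.append(cv2.resize(b[:,:,::-1],(400,400),interpolation=cv2.INTER_CUBIC))
cv2.imwrite('pics/c7.png',np.hstack(ims))
E
```

```text
clock: 27.7
position: [0.6298, 0.0444, 0.0941]
ee_rot: [-0.0, 0.991, -0.131, 0.0]
ft_force: [0.1, -0.3, -2.1]
grip_width: 0.15
grasp_force: 79.2
[0.6298 0.0444 0.0941] [-1.     -0.0006 -0.0009] [ 0.0868 -0.2755 -2.1357]
```

View pics/c7.png

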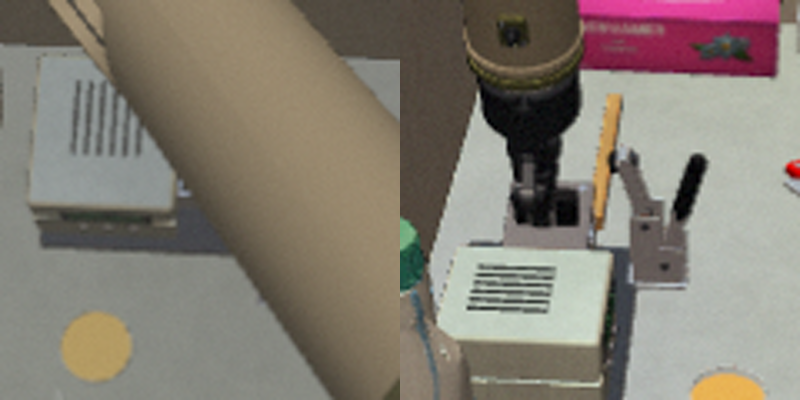

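The right half shows the tilted lid behind the head, clear of the clamp arm at (625,165). No contact force yet.

```bash
python3 -m pendant '[[0,0.05,-0.013,0,0,0,-1],[0,0.1,-0.026,0,0,0,-1],[0,0.15,-0.04,0,0,0,-1],[0,0.2,-0.053,0,0,0,-1],[0,0.235,-0.063,0,0,0,-1],[0,0.26,-0.07,0,0,0,-1],[0,0.28,-0.075,0,0,0,-1],[0,0.295,-0.079,0,0,0,-1],[0,0.309,-0.083,0,0,0,-1],[0,0.309,-0.083,0,0,0,-1]]' 80
```

```text
clock: 29.05
position: [0.6299, 0.0605, 0.0942]
ee_rot: [-0.0, 0.991, -0.131, 0.001]
ft_force: [0.1, 0.4, -2.4]
grip_width: 0.15
grasp_force: 79.2
```

```bash
python3 -m pendant '[[0,0.01,-0.003,0,0,0,-1],[0,0.02,-0.005,0,0,0,-1],[0,0.03,-0.008,0,0,0,-1],[0,0.04,-0.011,0,0,0,-1],[0,0.05,-0.013,0,0,0,-1],[0,0.058,-0.016,0,0,0,-1],[0,0.058,-0.016,0,0,0,-1],[0,0.058,-0.016,0,0,0,-1],[0,0.058,-0.016,0,0,0,-1],[0,0.058,-0.016,0,0,0,-1]]' 80
```

```text
clock: 30.3
position: [0.6299, 0.0613, 0.0944]
ee_rot: [0.001, 0.991, -0.132, 0.0]
ft_force: [-2.3, -7.0, -0.9]
grip_width: 0.146
grasp_force: 79.2
```

```bash
python3 -m pendant '[[0,-0.062,0.017,0,0,0,-1],[0,-0.077,0.065,-0.31,0,0,-1],[0,-0.092,0.114,-0.625,0,0,-1],[0,-0.103,0.163,-0.94,0,0,-1],[0,-0.113,0.212,-1.25,0,0,-1],[0,-0.118,0.242,-1.4,0,0,-1],[0,-0.123,0.272,-1.56,0,0,-1],[0,-0.128,0.302,-1.72,0,0,-1],[0,-0.133,0.332,-1.875,0,0,-1],[0,-0.133,0.332,-1.875,0,0,-1]]' 80
python3 - <<'E'
from m import *
o=manip.get_obs(); r=R.from_quat(o['ee_rot']); print(o['position'],r.as_matrix()[:,2],o['ft_force'],o['torque'])
ims=[]
for c in('side',):
    im,d=shot(c,c+'8'); np.save(c+'8.npy',d); C=cloud(c,d)
    comp(C,.585,.67,-.02,.11,.055,.068,'plate top'); comp(C,.585,.67,-.02,.11,.085,.1,'bar top')
E
```

```text
clock: 31.55
position: [0.6301, 0.0523, 0.08]
ee_rot: [0.0, 1.0, 0.0, 0.001]
ft_force: [-0.1, 0.3, -1.6]
grip_width: 0.145
grasp_force: 79.4
[0.6301 0.0523 0.08  ] [ 0.0014  0.0003 -1.    ] [-0.1497  0.2931 -1.5588] [-0.0961 -0.0776 -0.0373]
plate top 76 c [602.9  34.1] s [72.2 34.5] a 62.86 z 0.0613 med [0.6006 0.039 ]
bar top 94 c [626.1  62. ] s [51.  27.2] a 7.62 z 0.093 med [0.6234 0.0607]
```

```bash
python3 -m pendant '[[0,0,0.02,0,0,0,-1],[0,0,0.02,0,0,0,-1],[0,0,0.02,0,0,0,-0.5],[0,0,0.01,0,0,0,-0.1],[0,0,0.01,0,0,0,0],[0,0,-0.2,0,0,0,0],[0,0,-0.8,0,0,0,0],[0,0,-1.8,0,0,0,0],[0,0,-2.6,0,0,0,-0.5],[0.5,-0.2,-2.6,0,0,0,-1]]' 60
python3 - <<'E'
from m import *
o=manip.get_obs(); print(o['position'])
for c in('top','side'):
    im,d=shot(c,c+'9'); np.save(c+'9.npy',d); C=cloud(c,d)
    for z in(.06,.08): pass
    comp(C,.585,.67,-.02,.11,.055,.068,c+' plate top'); comp(C,.585,.67,-.02,.13,.087,.1,c+' bar top')
    P=sel(C,.49,.6,0,.05,.085,.14)
    for z in (.09,.1,.11,.12,.13): q=np.sort(P[abs(P[:,2]-z)<.004][:,0]); print(c,z,(q[::3]*1000).round())
im=cv2.imread('pics/side9.png'); cv2.imwrite('pics/c9.png',cv2.resize(im[170:260,200:320],(800,600),interpolation=cv2.INTER_CUBIC))
E
```

```text
clock: 32.85
position: [0.6066, 0.0444, 0.2141]
ee_rot: [-0.001, 1.0, 0.001, 0.004]
ft_force: [-0.4, -0.6, 0.1]
grip_width: 0.081
grasp_force: 0.0
[0.6066 0.0444 0.2141]
top plate top 758 c [627.2  53.6] s [ 72.3 106.5] a 1.01 z 0.0603 med [0.6227 0.0658]
top bar top 215 c [627.5 117.6] s [84.2 23.9] a 0.05 z 0.0982 med [0.6265 0.1176]
top 0.09 [512. 547.]
top 0.1 [513. 550. 552. 560.]
top 0.11 [552. 555.]
top 0.12 [499. 557. 559. 567.]
top 0.13 [499. 501. 502. 504. 504. 506. 507. 509. 511. 553. 555. 556. 559. 560.
 561. 562. 564. 566. 566. 567. 569. 569. 570. 572. 573. 575. 578.]
side plate top 106 c [627.7  30.9] s [70.1 65.6] a 1.72 z 0.0618 med [0.604  0.0447]
side bar top 93 c [628.2  55.1] s [23.3 49.3] a 86.96 z 0.0933 med [0.6256 0.0573]
side 0.09 [509. 511. 517. 519. 522. 548. 549. 552. 553. 555. 560.]
side 0.1 [506. 511. 514. 520. 522. 552. 553. 555. 557. 560. 563.]
side 0.11 [504. 509. 511. 514. 517. 520. 556. 557. 559. 562. 565.]
side 0.12 [501. 504. 509. 512. 555. 558. 560. 565. 568. 573. 576.]
side 0.13 [501. 504. 507. 509. 509. 512. 555. 558. 560. 561. 563. 564. 565. 567.
 569. 570. 573. 574. 576.]
```

View pics/c9.png

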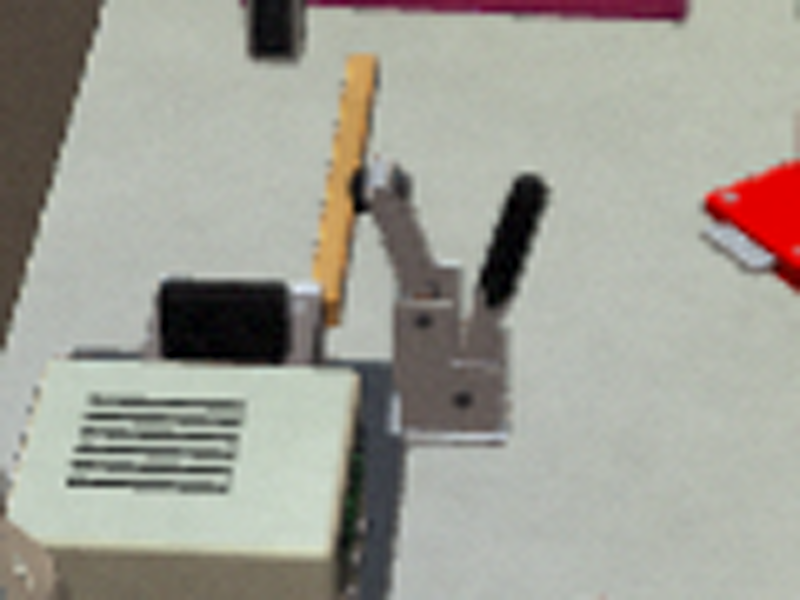

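The crop shows the lid lying flat in the bay, with its bar level at (225,320). The clamp is open: arm edge at (430,270), handle grip at (515,240), and a free gap between them.

```bash
python3 -m pendant '[[0.7,-0.2,0,0,0,0,-1],[1.38,-0.41,0,0,0,0,-1],[1.38,-0.41,0,0,0,0,-1],[1.38,-0.41,0,0,0,0,-1],[1.38,-0.41,0.5,0,0,0,-1],[1.38,-0.41,0.9,0,0,0,-1],[1.38,-0.41,1.2,0,0,0,-1],[1.38,-0.41,1.45,0,0,0,-1],[1.38,-0.41,1.66,0,0,0,-1],[1.38,-0.41,1.66,0,0,0,-1]]' 60
python3 - <<'E'
from m import *
o=manip.get_obs(); print(o['position'],o['grip_width'])
E
```

```text
clock: 34.2
position: [0.5356, 0.0222, 0.1263]
ee_rot: [-0.0, 1.0, 0.0, 0.0]
ft_force: [0.4, -0.4, 0.2]
grip_width: 0.001
grasp_force: 0.0
[0.5356 0.0222 0.1263] 0.000661213553991117
```

```bash
python3 -m pendant '[[0.18,0,0,0,0,0,-1],[0.38,0,0.05,0,0,0,-1],[0.58,0,0.12,0,0,0,-1],[0.77,0,0.23,0,0,0,-1],[0.96,0,0.36,0,0,0,-1],[1.12,0,0.52,0,0,0,-1],[1.27,0,0.69,0,0,0,-1],[1.38,0,0.88,0,0,0,-1],[1.48,0,1.08,0,0,0,-1],[1.54,0,1.3,0,0,0,-1]]' 60
```

```text
clock: 35.45
position: [0.4587, 0.0221, 0.0611]
ee_rot: [-0.0, 1.0, -0.0, 0.001]
ft_force: [0.2, -0.7, 0.4]
grip_width: 0.003
grasp_force: 0.0
```

```bash
python3 -m pendant '[[0.02,0,0.08,0,0,0,-1],[0.04,0,0.15,0,0,0,-1],[0.04,0,0.2,0,0,0,-1],[0.04,0,0.23,0,0,0,-1],[0.04,0,0.25,0,0,0,-1],[0.04,0,0.27,0,0,0,-1],[0.04,0,0.29,0,0,0,-1],[0.04,0,0.29,0,0,0,-1],[0.04,0,0.29,0,0,0,-1],[0.04,0,0.29,0,0,0,-1]]' 60
```

```text
clock: 36.7
position: [0.4573, 0.0223, 0.0506]
ee_rot: [-0.0, 1.0, -0.002, 0.0]
ft_force: [-26.3, -1.9, 66.4]
grip_width: 0.002
grasp_force: 33.4
```

```bash
python3 -m pendant '[[0,0,-0.1,0,0,0,-1],[0,0,-0.4,0,0,0,-1],[0,0,-1,0,0,0,-1],[0,0,-2,0,0,0,-1],[0.5,0,-3,0,0,0,-1],[1,0,-3.5,0,0,0,-1],[1,0,-3.5,0,0,0,-1],[1,0,-3.5,0,0,0,-1],[1,0,-3.5,0,0,0,-1],[1,0,-3.5,0,0,0,-1]]' 60
python3 - <<'E'
from m import *
o=manip.get_obs(); print(o['position'],o['ft_force'])
ims=[]
for c in('top','side'):
    im,d=shot(c,c+'10'); C=cloud(c,d); b=im[120:240,215:335] if c=='top' else im[160:270,200:310]; ims.append(cv2.resize(b[:,:,::-1],(400,400),interpolation=cv2.INTER_CUBIC))
    comp(C,.4,.53,.0,.05,.02,.06,c+' handle'); comp(C,.585,.67,-.02,.105,.055,.066,c+' plate top')
cv2.imwrite('pics/c10.png',np.hstack(ims))
E
```

```text
clock: 37.95
position: [0.4067, 0.0223, 0.2215]
ee_rot: [-0.001, 1.0, 0.001, -0.0]
ft_force: [-0.0, -0.1, -0.7]
grip_width: 0.001
grasp_force: 0.0
[0.4067 0.0223 0.2215] [-0.0295 -0.1386 -0.6919]
top handle none
top plate top 407 c [626.6  81.8] s [46.3 71.6] a 88.15 z 0.0601 med [0.6284 0.0833]
side handle 251 c [479.7  27.3] s [33.5 99.1] a 86.8 z 0.0353 med [0.4915 0.0286]
side plate top 50 c [610.   51.1] s [53.6 23.4] a 36.83 z 0.0624 med [0.6018 0.0544]
```

View pics/c10.png

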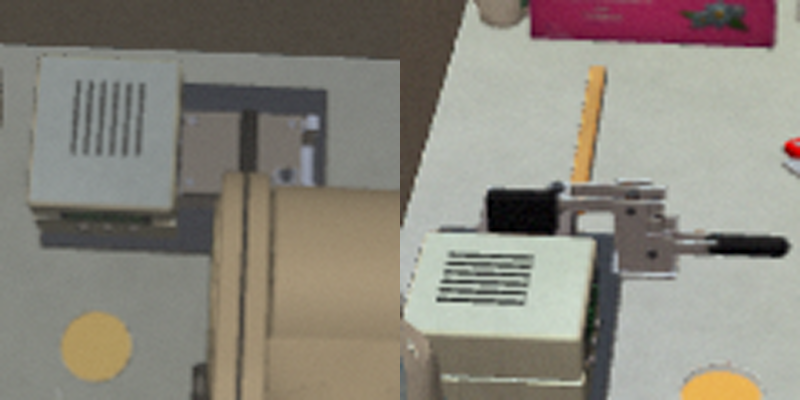

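The picture shows the handle level at right, (750,245), the clamp arm level over the lid, and the lid flat against the head. The strip lies on the cabinet top and the robot is clear, so I am handing in.

```bash
python3 -c "
from workcell import manip
print(manip.hand_in())"
```

```text
the job is handed in; nothing more can be done
None
```

The job is done and handed in, but the final throw of the clamp handle peaked at about 66 N through the fingertips on its end stop: carrier pushed firmly (about 9 N) against the stop, strip back on the cabinet top, lid seated flat under the lip, handle fully down and holding.

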